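# Set the press table to float at the forge's valve bank

### The job

On the hydraulic valve bank on the forge bench, push the lever with the T-shaped handle forward, away from the robot, past the stiffer detent and into its float notch, so that it stays there by itself when you let go. Leave the other two levers in neutral.

Things in the scene. Friction and masses are not known exactly. Their poses are not given: they have to be found in the camera images.
- tee_handle (a point): Centre of the T-handle: black round crossbar 70 mm long, 20 thick, on a 12 mm shaft. Its axes move with the lever: z up the shaft from the pivot (140 mm below along -z, 107 above the table), y along crossbar and pivot axis, x the way to push. Neutral leans 0.10 rad back to the robot (point 246 mm above table); in the notch 0.54 forward (86 mm further on, 227 high). Bank turned up to 0.45 rad from the robot's x.
- tee_lever (a joint): Angle of the T-handled lever, rad; grows as it is pushed forward, starts at -0.03 to 0.1. Light until 0.16 (1 to 3 N at the handle), then the stiffer detent: the push rises to about 17 N near 0.26 and fades to none at 0.48, where the lever snaps forward by itself into the float notch at 0.64, the end of its travel, and stays. Let go before 0.43 it springs back.
- ball_lever (a joint): Angle of the lever with a ball knob 38 mm across, its centre 140 mm from the pivot. Black, on the same steel shaft, in one row with the others, 85 mm apart, in any order. Rad: 0 = neutral (lean 0.10 back), positive = away from the robot. Starts within 0.1; springs back to near neutral; no notch.
- grip_lever (a joint): Angle of the lever with an upright tapered grip 55 mm tall and up to 30 mm across, its top 155 mm from the pivot. Black, on the same steel shaft, in one row with the others, 85 mm apart, in any order. Rad: 0 = neutral (lean 0.10 back), positive = away from the robot. Starts within 0.1; springs back to near neutral; no notch.

How it is judged:
By the outcome, as a careful person would: the job done as asked, in the order asked, and still so for the second after the job is handed in, with the robot touching nothing.
It also fails if it takes over 30 s, if anything falls off the work surface, if the arm or the gripper's body presses on something with over 40 N, if the wrist force passes 120 N, or if a joint passes its speed limit or range.

### The arm

A 6-joint arm with a two-finger parallel gripper is mounted at the origin on the work surface. World frame = base frame: x ahead of the robot, y to its left, z up, the work surface at z = 0. Lengths are in m, angles in rad, forces in N, time in s.
With the tool pointing down it reaches from about 0.35 to 0.85 m from the base axis. Payload 8.1 kg.
Tool frame: the origin (TCP) lies at the very end of the fingers, on their centre line; the grasp point (between the pads) lies 19 mm behind it; z points along the fingers, y is the line along which they close (so a half turn about z gives the same grasp; the last joint's range is limited). The gripper opens to 93 mm and grips with 3 to 60 N. Pads are 15 mm wide; open, the fingers measure 128 mm over their backs; the gripper's body (75 mm by 188 mm) begins 65 mm behind the grasp point.
Start: joints at [1.066, 0.13, 1.488, -0, 1.523, -0.085], TCP at [0.245, 0.548, 0.219] pointing down, gripper open.
Joint ranges: [-2.96, 2.96], [-0.89, 2.26], [0.02, 2.5], [-1.34, 4.48], [0, 2.73], [-2.66, 2.66]. Speed limits (rad/s): [2.39, 2.39, 2.79, 3.14, 3.14, 3.14].

### API

Orientations are given as a unit quaternion [x, y, z, w].
In Python, from plant import readout, cams, order gives the robot as it stands.
- The arm moves only by the tool arm_command, never from a script. Its argument "targets" is a list of rows, each a list of 7 numbers: the shift along the tool's x, y, z as a fraction of full scale, then the turn, a rotation vector about the tool's x, y, z as a fraction of full scale, then the opening, from -1 (shut) to 1 (fully open). A call has 1 to 12 rows; each row is the pose to reach, as a shift and turn from the pose commanded when the call began, along the tool's axes at that moment; what a row does not reach only later rows make up. Full scale, the value 1, is 40 cm for a shift and 60 degrees for a turn. A row lasts 1/10 s, in which the tool goes at most 50 mm and 8.59 degrees, less where a joint would pass 70% of its speed; a pose out of reach is approached as far as the arm can. A call with a number of a shift or a turn outside -1 to 1 is refused whole. A call with a gripper value outside its range is refused whole. The fingers move at their own pace and stop on an object; the grip force is fixed at half the most. Time passes only in rows, so rows that repeat a pose let the fingers close. It gives the time, the measured TCP pose, the force, the opening and the grip force at its end, in the units of the state.
- readout.read_state(): the state, without advancing time (a new reading comes with each control period).
- cams.snapshot(name): name is "scene" or "side" or "wrist"; returns the picture (400x640x3 uint8, blue, green, red); there is no depth.
- cams.camera_model(name): a dict with "fx", "fy", "cx", "cy" (pixels), "rvec" (rotation vector, rad) and "tvec" (3), from world to camera coordinates, as OpenCV has them. Camera axes: x right, y down, z forward; pixel columns grow to the right and rows downward; lengths in m; the calibration is good to about 2 mm. A picture is of the moment at which its call begins: read the wrist's pose just before it. camera_model takes no time and is no camera call; for the wrist camera it gives the pose at the moment of the call.
- order.hand_in(): hands the job in; it is judged then, once.
The state is a dict: "t": time; "joint_positions": joint angles; "qvel": joint speeds; "joint_efforts": joint torques, N m; "eef_pos": TCP position; "ee_rot": TCP orientation; "ft_force": force on the tool from outside, world axes, zero at the start; "moment": the same for the moment, N m; "opening": opening from 0.0 (shut) to 1.0 (fully open); "grasp_force": force on a finger pad.
Only numpy, scipy, OpenCV 4.12 (cv2) and the standard library are available. Lean on these libraries where they do the work, as an engineer would, in place of code of your own. Each camera call takes 0.05 s, during which the arm holds its last target. There are 200 camera calls.

## Working session

There is one attempt and no reset: what is moved stays moved. The work goes in short steps, Python scripts to look and compute and a tool call to move; the robot and the scene stay as the last step left them, time stands still between calls to the robot, and variables do not carry over. Pictures are saved under pics/ and viewed, at most 10 in all, crops included, and the job is handed in when it is done.

Besides the shell and the picture viewer there is one more tool, called after ">>>" by a JSON object that holds its "op" and its "data". arm_command: Moves the arm, as the interface text tells. Shift numbers are shares of 40 cm and turn numbers shares of 60 degrees, none past 1 either way. Its arguments: {"type":"object","properties":{"targets":{"type":"array","items":{"type":"array","items":{"type":"number","minimum":-1,"maximum":1}}}},"required":["targets"]}

```bash
mkdir -p pics
python3 - <<'E'
from plant import readout,cams
import cv2
s=readout.read_state();print(s['t'],s['eef_pos'],s['ee_rot'],s['ft_force'])
for n in("scene","side"):
    cv2.imwrite(f"pics/{n}0.png",cams.snapshot(n));print(n,cams.camera_model(n))
E
```

```text
0.0 [0.24424253 0.54741111 0.21758252] [ 2.08350412e-01  9.78053811e-01 -8.83136723e-04 -2.60149774e-04] [-0.52718787 -0.15055201  1.32982055]
scene {'fx': 417.08597071649405, 'fy': 417.08597071649405, 'cx': 317.7251705808566, 'cy': 203.94190052453, 'rvec': array([ 1.30761921,  2.30949113, -0.90041598]), 'tvec': array([ 0.22438731, -0.20545151,  1.24711679])}
side {'fx': 498.846727183261, 'fy': 498.846727183261, 'cx': 330.4202008206349, 'cy': 208.42259734440458, 'rvec': array([ 2.40933442, -0.30498482,  0.0981851 ]), 'tvec': array([-0.48076768,  0.2878299 ,  0.98586441])}
```

View pics/scene0.png

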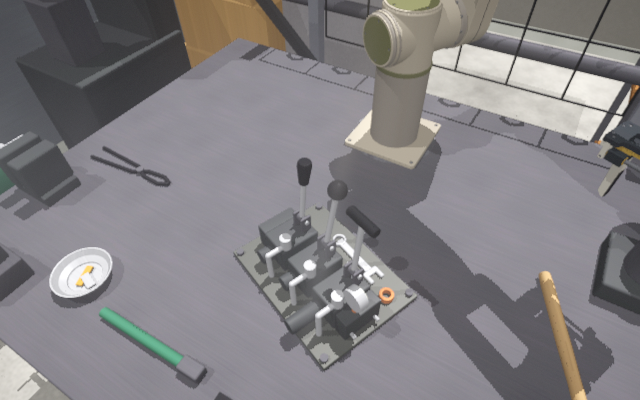

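View pics/side0.png

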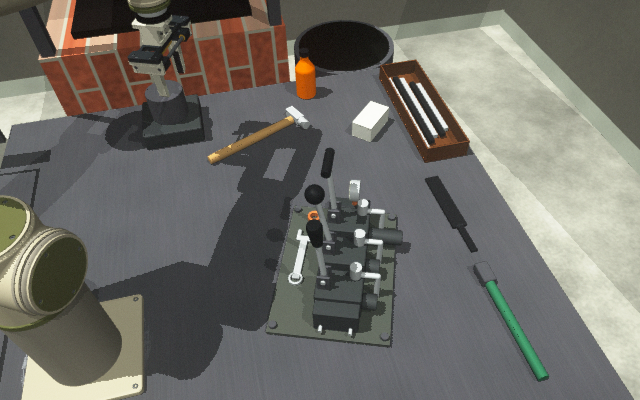

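The scene view shows the grip at about (304,170), the ball at (338,190) and the tee crossbar from (350,210) to (377,232). The side view shows the tee at about (328,163), the ball at (314,194) and the grip at (316,232). I'll segment the knobs and triangulate them.

```bash
cat > h.py <<'E'
import numpy as np,cv2
from plant import cams
def P(n):
    c=cams.camera_model(n);K=np.array([[c['fx'],0,c['cx']],[0,c['fy'],c['cy']],[0,0,1]])
    return K@np.c_[cv2.Rodrigues(c['rvec'])[0],c['tvec']]
def tri(a,b):
    X=cv2.triangulatePoints(P("scene"),P("side"),np.array(a,float).reshape(2,1),np.array(b,float).reshape(2,1))[:,0];return X[:3]/X[3]
def proj(n,X):
    u=P(n)@np.r_[X,1];return u[:2]/u[2]
E
python3 - <<'E'
from h import *
for n,a,b in(("tee",(363,221),(328,163)),("ball",(338,190),(314,194)),("grip",(304,172),(315,234))):
    X=tri(a,b);print(n,X,proj("scene",X)-a,proj("side",X)-b)
A=cv2.imread("pics/scene0.png")[140:290,270:420];B=cv2.imread("pics/side0.png")[135:285,260:410]
cv2.imwrite("pics/z0.png",np.hstack([cv2.resize(i,None,fx=2.66,fy=2.66,interpolation=2) for i in(A,B)]))
E
```

```text
tee [0.53270218 0.1556361  0.24610266] [-0.45393538  0.27920071] [-0.27507228 -0.16687896]
ball [0.488234   0.08279509 0.24449801] [ 0.01448852 -0.00880138] [0.00999073 0.00591106]
grip [ 0.47040607 -0.00220487  0.23445745] [ 0.20966543 -0.11924849] [0.16329986 0.08772323]
```

View pics/z0.png

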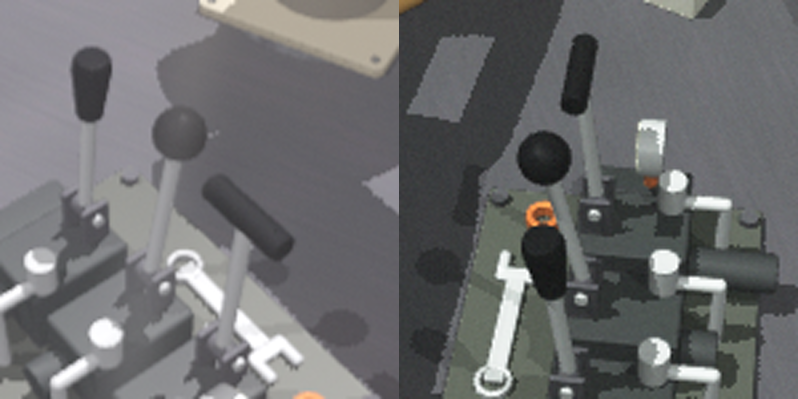

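The crop puts the crossbar centre at scene (363.2,221.6) and side (327.7,162.8). The pivot bolts of the three levers are also visible in both views, so I'll use them for the bank yaw and then work out the move in tool axes.

Run:
```python
from h import *
from plant import readout
from scipy.spatial.transform import Rotation as Rn
z=2.66
S=lambda u,v:(u/z+270,v/z+140)
D=lambda u,v:((u-399)/z+260,v/z+135)
b=[tri(S(*p),D(*q)) for p,q in(((99,221),(566,392)),((166,289),(580,299)),((238,363),(594,215)))]
for x in b: print("bolt",x)
yaw=lambda d:np.arctan2(-d[0],d[1])
print("yaw bolts",yaw(b[2]-b[0]),yaw(b[1]-b[0]))
e1,e2=tri(S(212,187),D(573,105)),tri(S(285,248),D(585,42));print("ends",e1,e2,"yaw",yaw(e2-e1),np.linalg.norm(e2-e1))
T=tri((363.2,221.6),(327.7,162.8));print("T",T)
w=yaw(b[2]-b[0]);p=np.r_[np.cos(w),np.sin(w),0]
s=readout.read_state();R=Rn.from_quat(s['ee_rot']);
print(R.as_matrix().round(3))
Rt=Rn.from_matrix(np.c_[-p,[-np.sin(w),np.cos(w),0],[0,0,-1]])
print("turn/60deg",(R.inv()*Rt).as_rotvec()/np.radians(60))
for k in(.07,.02,0,-.09):
    g=T-k*p;g[2]=.232;print(k,g,R.inv().apply(g-s['eef_pos'])/.4)
```

```text
bolt [ 0.47679813 -0.00347123  0.08045964]
bolt [0.50805197 0.07857777 0.07962308]
bolt [0.54025427 0.15898524 0.08116962]
yaw bolts -0.3723802009793018 -0.3639478216750821
ends [0.52101315 0.12530898 0.24583708] [0.54481529 0.18800038 0.24694451] yaw -0.3628598932677751 0.06706697852681355
T [0.53266397 0.15657405 0.2455042 ]
[[-0.913  0.408 -0.001]
 [ 0.408  0.913 -0.001]
 [ 0.    -0.002 -1.   ]]
turn/60deg [-0.00152358 -0.0001803  -0.0452272 ]
0.07 [0.46746149 0.18204239 0.232     ] [-0.88185341 -0.60697025 -0.03482559]
0.02 [0.51403469 0.16385072 0.232     ] [-1.00671324 -0.60105226 -0.03485391]
0 [0.53266397 0.15657405 0.232     ] [-1.05665717 -0.59868506 -0.03486523]
-0.09 [0.61649573 0.12382903 0.232     ] [-1.28140486 -0.58803268 -0.0349162 ]
```

>>> {"op": "arm_command", "data": {"targets": [[-0.2,-0.14,-0.01,0,0,-0.045,-1],[-0.3,-0.21,-0.02,0,0,-0.045,-1],[-0.4,-0.28,-0.03,0,0,-0.045,-1],[-0.5,-0.35,-0.035,0,0,-0.045,-1],[-0.6,-0.42,-0.035,0,0,-0.045,-1],[-0.7,-0.49,-0.035,0,0,-0.045,-1],[-0.8,-0.56,-0.035,0,0,-0.045,-1],[-0.88,-0.605,-0.035,0,0,-0.045,-1],[-0.88,-0.605,-0.035,0,0,-0.045,-1],[-0.88,-0.605,-0.035,0,0,-0.045,-1],[-0.88,-0.605,-0.035,0,0,-0.045,-1],[-0.88,-0.605,-0.035,0,0,-0.045,-1]]}}

```text
t: 1.3
eef_pos: [0.4667, 0.1842, 0.2324]
ee_rot: [0.185, 0.983, 0.0, -0.0]
ft_force: [0.5, 0.2, 0.9]
opening: 0.025
grasp_force: 0.0
```

Run:
```python
from h import *
from plant import readout
s=readout.read_state();print({k:np.round(s[k],3) for k in('t','eef_pos','ee_rot','ft_force','opening')})
A,B=cams.snapshot("scene")[120:270,270:420],cams.snapshot("side")[115:265,240:390]
cv2.imwrite("pics/z1.png",np.hstack([cv2.resize(i,None,fx=2.66,fy=2.66,interpolation=2) for i in(A,B)]))
T=np.array([.5327,.1566,.2455]);w=-.37;d=s['eef_pos']-T
print("behind",-(d@[np.cos(w),np.sin(w),0]),"along y",d@[-np.sin(w),np.cos(w),0])
```

```text
{'t': np.float64(1.3), 'eef_pos': array([0.467, 0.184, 0.232]), 'ee_rot': array([ 0.185,  0.983,  0.   , -0.   ]), 'ft_force': array([0.533, 0.18 , 0.856]), 'opening': np.float64(0.025)}
behind 0.07151853487025056 along y 0.0019124297602841024
```

View pics/z1.png

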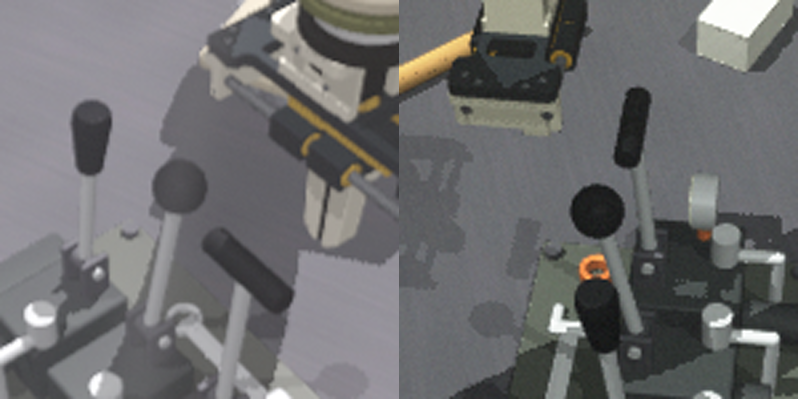

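The fingers are 71 mm behind the bar and centred on it to within 2 mm. I'll push the first part and check the force.

>>> {"op": "arm_command", "data": {"targets": [[-0.03,-0.005,0,0,0,0,-1],[-0.06,-0.005,0,0,0,0,-1],[-0.09,-0.005,0,0,0,0,-1],[-0.11,-0.005,0,0,0,0,-1],[-0.13,-0.005,0,0,0,0,-1],[-0.145,-0.005,0.002,0,0,0,-1],[-0.16,-0.005,0.004,0,0,0,-1],[-0.175,-0.005,0.008,0,0,0,-1],[-0.19,-0.005,0.012,0,0,0,-1]]}}

```text
t: 2.3
eef_pos: [0.537, 0.1542, 0.2279]
ee_rot: [0.185, 0.983, 0.0, -0.001]
ft_force: [-13.6, 4.7, 10.7]
opening: 0.003
grasp_force: 7.1
```

Run:
```python
from h import *
from plant import readout
s=readout.read_state();print({k:np.round(s[k],3) for k in('t','eef_pos','ee_rot','ft_force','moment')})
A,B=cams.snapshot("scene")[120:270,270:420],cams.snapshot("side")[115:265,240:390]
cv2.imwrite("pics/z2.png",np.hstack([cv2.resize(i,None,fx=2.66,fy=2.66,interpolation=2) for i in(A,B)]))
```

```text
{'t': np.float64(2.3), 'eef_pos': array([0.537, 0.154, 0.228]), 'ee_rot': array([ 0.185,  0.983,  0.   , -0.001]), 'ft_force': array([-13.593,   4.659,  10.679]), 'moment': array([ 0.716,  2.186, -0.004])}
```

View pics/z2.png

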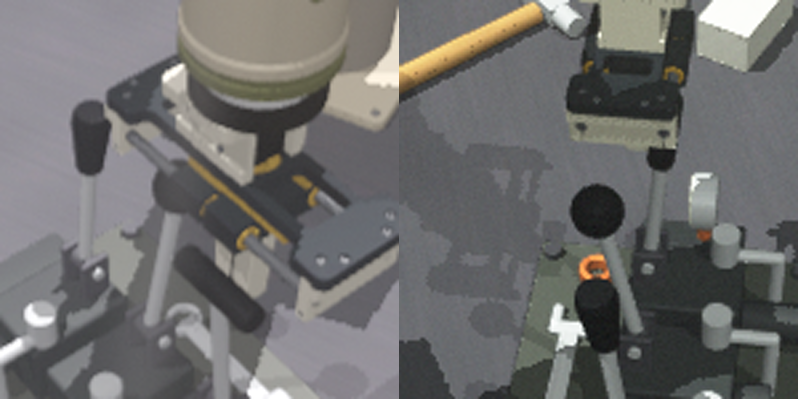

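The bar moves with the fingers, at 14 N horizontally in the detent, and the ball and grip are untouched. I'll push on through it.

>>> {"op": "arm_command", "data": {"targets": [[-0.015,0,0.002,0,0,0,-1],[-0.03,0,0.005,0,0,0,-1],[-0.045,0,0.008,0,0,0,-1],[-0.06,0,0.012,0,0,0,-1],[-0.075,0,0.016,0,0,0,-1],[-0.09,0,0.02,0,0,0,-1],[-0.105,0,0.024,0,0,0,-1],[-0.12,0,0.028,0,0,0,-1],[-0.12,0,0.028,0,0,0,-1]]}}

```text
t: 3.3
eef_pos: [0.5821, 0.1366, 0.2161]
ee_rot: [0.185, 0.983, 0.0, -0.0]
ft_force: [-0.2, 1.4, 0.1]
opening: 0.005
grasp_force: 0.2
```

Run:
```python
from h import *
from plant import readout
s=readout.read_state();print({k:np.round(s[k],3) for k in('t','eef_pos','ee_rot','ft_force','moment')})
A,B=cams.snapshot("scene")[120:270,270:420],cams.snapshot("side")[115:265,240:390]
cv2.imwrite("pics/z3.png",np.hstack([cv2.resize(i,None,fx=2.66,fy=2.66,interpolation=2) for i in(A,B)]))
```

```text
{'t': np.float64(3.3), 'eef_pos': array([0.582, 0.137, 0.216]), 'ee_rot': array([ 0.185,  0.983,  0.   , -0.   ]), 'ft_force': array([-0.168,  1.395,  0.141]), 'moment': array([ 0.008, -0.011,  0.033])}
```

View pics/z3.png

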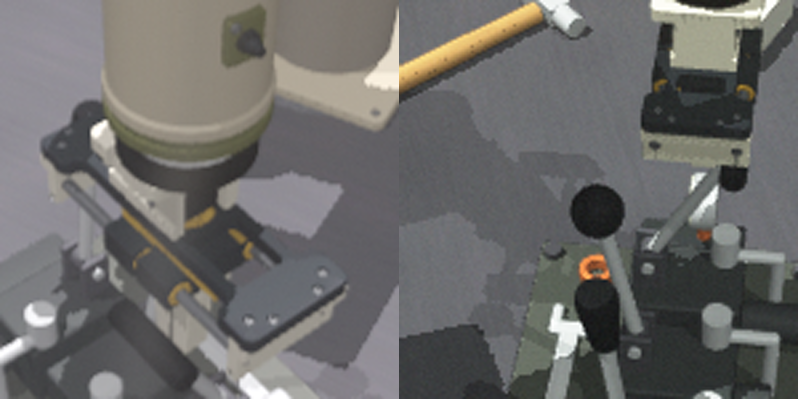

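The lever has snapped forward and the force on the tool is back to zero. I'll retreat straight back and check that it stays.

>>> {"op": "arm_command", "data": {"targets": [[0.05,0,0,0,0,0,-1],[0.12,0,-0.02,0,0,0,-1],[0.2,0,-0.03,0,0,0,-1],[0.28,0,-0.03,0,0,0,-1],[0.36,0.05,-0.03,0,0,0,-1],[0.44,0.12,-0.03,0,0,0,-1],[0.5,0.2,-0.03,0,0,0,-1],[0.5,0.25,-0.03,0,0,0,-1],[0.5,0.25,-0.03,0,0,0,-1],[0.5,0.25,-0.03,0,0,0,-1]]}}

```text
t: 4.4
eef_pos: [0.4323, 0.3022, 0.2285]
ee_rot: [0.185, 0.983, -0.0, 0.0]
ft_force: [-0.4, -0.5, -0.2]
opening: 0.003
grasp_force: 0.0
```

Run:
```python
from h import *
from plant import readout
s=readout.read_state();print({k:np.round(s[k],3) for k in('t','eef_pos','ft_force')})
A,B=cams.snapshot("scene")[120:270,270:420],cams.snapshot("side")[115:265,240:390]
cv2.imwrite("pics/z4.png",np.hstack([cv2.resize(i,None,fx=2.66,fy=2.66,interpolation=2) for i in(A,B)]))
w=-.37;p=np.array([np.cos(w),np.sin(w),0])
X=np.array([.5327,.1566,.2455])+.078*p;X[2]=.227
z=2.66
for n,o,dx in(("scene",(270,120),0),("side",(240,115),399)): print("notch expected zoom px",(proj(n,X)-o)*z+[dx,0])
```

```text
{'t': np.float64(4.4), 'eef_pos': array([0.432, 0.302, 0.228]), 'ft_force': array([-0.446, -0.473, -0.16 ])}
notch expected zoom px [151.47148602 349.46797649]
notch expected zoom px [736.28218905 152.97266913]
```

View pics/z4.png

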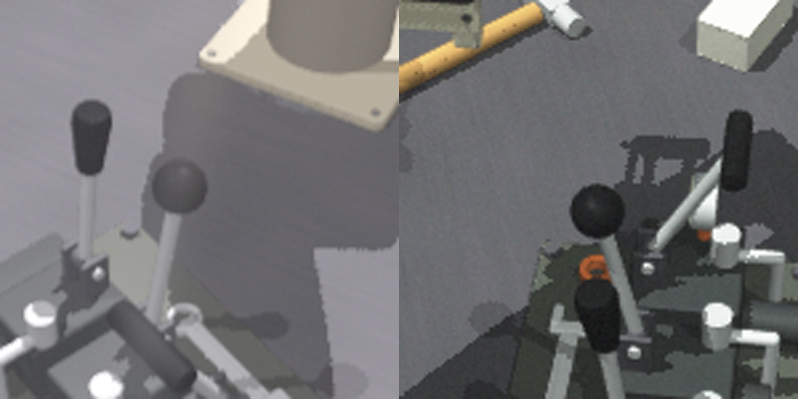

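The tee handle sits at about (152,348) in the scene crop and (737,150) in the side crop. That matches the predicted notch position. The ball and grip haven't moved, and the arm is clear of everything.

```bash
python3 -c "from plant import order;print(order.hand_in())"
```

```text
the job is handed in; nothing more can be done
None
```

The T-handled lever is in its float notch and stayed there after the arm backed away; the ball and grip levers were not touched, and the job was handed in after about 4.5 s of robot time.

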